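# Release a glass-plate cassette from its casting stand

### The arm

A 6-joint arm with a two-finger parallel gripper is mounted at the origin on a cart in front of the work surface, level with it; the furniture and walls round the work are solid. World frame = base frame: x ahead of the robot, y to its left, z up, the work surface at z = 0. Lengths are in m, angles in rad, forces in N, time in s.
With the tool pointing down it reaches from about 0.325 to 0.775 m from the base axis. Payload 9.3 kg.
Tool frame: the origin (TCP) lies at the very end of the fingers, on their centre line; the grasp point (between the pads) lies 19 mm behind it (bot.pinch_z is the distance from the TCP to the grasp point, in m); z points along the fingers, y is the line along which they close (so a half turn about z gives the same grasp; the last joint's range is limited). The gripper opens to 85 mm and grips with 20 to 120 N. Pads are 22 mm wide; open, the fingers measure 114 mm over their backs; the gripper's body (76 mm by 85 mm) begins 54 mm behind the grasp point. The pads swing forward as they close: fully open they stand 13 mm farther back than shut.
Start: joints at [1.025, 0.259, 0.021, 1.334, 0, 1.418], TCP at [0.211, 0.508, 0.231] pointing down, gripper open.
Joint ranges: [-3.04, 3.04], [-0.91, 1.82], [-1.04, 1.36], [-1.92, 1.95], [-1.52, 1.45], [-3.14, 3.14]. Speed limits (rad/s): [2.22, 2.22, 2.79, 3.14, 3.14, 3.14].

### API

Orientations are given as a rotation vector (axis times angle).
In Python, from plant import bot gives the robot as it stands.
- The arm moves only by the shell command python3 -m jog 'ROWS'. ROWS is JSON, a list of rows, each an object with "travel": the shift along the tool's x, y, z in mm, a list of three; "twist": the turn about the tool's z in rad; "jaw": the opening, from 0 (shut) to 1 (fully open). A call has 1 to 12 rows; each row is the pose to reach, as a shift and turn from the pose commanded when the call began, along the tool's axes at that moment; what a row does not reach only later rows make up. A row lasts 1/12 s, in which the tool goes at most 41.7 mm and 7.16 degrees, less where a joint would pass 70% of its speed; a pose out of reach is approached as far as the arm can. A call with a gripper value outside its range is refused whole. The fingers move at their own pace and stop on an object; the grip force is fixed at half the most. Time passes only in rows, so rows that repeat a pose let the fingers close. It gives the time, the measured TCP pose, the force, the opening and the grip force at its end, in the units of the state.
- bot.sense(): the state, without advancing time (a new reading comes with each control period).
- bot.camera(name): name is "side" or "top" or "wrist"; returns a dict with "color" (400x640x3 uint8, red, green, blue), "K" (3x3 intrinsics, pixels), "world_to_cam" (4x4, takes a point from world to camera coordinates). Camera axes: x right, y down, z forward; pixel columns grow to the right and rows downward; lengths in m; the calibration is good to about 2 mm. A picture is of the moment at which its call begins. There is no depth.
- bot.job_done(): hands the job in; it is judged then, once.
The state is a dict: "time_s": time; "joints": joint angles; "qvel": joint speeds; "joint_torque": joint torques, N m; "position": TCP position; "eef_rot": TCP orientation; "wrist_force": force on the tool from outside, world axes, zero at the start; "torque": the same for the moment, N m; "gripper_width": finger opening in m; "gripper_force": force on a finger pad.
Only numpy, scipy, OpenCV 4.12 (cv2) and the standard library are available. Lean on these libraries where they do the work, as an engineer would, in place of code of your own. Each camera call takes 0.05 s, during which the arm holds its last target. There are 200 camera calls.

### The job

The glass-plate cassette is still clamped in the casting stand. Swing the stand's sprung arm up until it stays open by itself, then lift the cassette out and stand it upright on its feet in the draining tray, setting it down gently rather than dropping it. Leave the arm open and the other things on the bench where they are.

Things in the scene. Friction and masses are not known exactly. Their poses are not given: they have to be found in the camera images.
- casting_stand: Grey base 92 x 184 x 13 mm, fixed on the bench. Origin on the bench under the middle of its cassette nest; z up, y along the stand towards the hinge post, x across. Post at y = +80 mm: 36 mm (x) by 30 mm (y), top 143 mm up. White nest rails and stops reach 30 mm up; the cassette sits in them on a rubber pad 17 mm above the bench with 2 mm play all round. The base ends at y = -68 mm.
- clamp_arm (a joint): Angle (rad) of the sprung steel arm about its level hinge (along the stand's x). 0 = clamping: level over the cassette towards -y, its rubber foot pressing 7 N on the middle of the top edge. Grows as the handle swings up and over towards the post; stop at 1.75. Pulled shut below 0.9; beyond 1.0 the spring carries it to the stop and holds it. 3.5 N at the handle starts it up, then less.
- clamp_hinge (a point): Point on the arm's hinge axis, in the middle of the post, 128 mm above the bench, at y = +80 mm in the stand's frame. Does not move with the arm.
- clamp_handle (a point): Centre of the handle: a black round bar, 11 mm thick, across the arm's free end, parallel to the stand's x, 175 mm from the hinge axis; 128 mm up, over bare bench, while clamping. It closes a steel loop: 64 mm of the bar are free, and the loop's other cross-rod is 40 mm nearer the hinge. Pinched from above it turns between the fingers; or push it up from below.
- cassette_mid (a point): Centre, half-way up, of the loose cassette: two upright glass plates, together 10 mm thick (its x), in a grey frame with feet. 100 mm wide (y), 94 mm tall (z), feet 34 mm deep (x), 0.24 kg. In the middle 80 mm of the width the glass is bare for gripping across x. The 18 mm thick side rails end 12 mm below the top. In the stand its axes are the stand's.
- tray_in (a point): Centre of the inner floor of the draining tray, a steel tray fixed on the bench, 160 mm (its x) by 180 mm (its y) outside, 152 x 172 mm inside; floor (rib tops) 5 mm above the bench, rim 21 mm above the bench. z up. The cassette fits in it lengthways or crossways.
- media_bottle: Bystander: screw-cap bottle, 51 mm in diameter, 100 mm tall; origin at the middle of its underside.
- sample_jar: Bystander: white screw-cap jar, 44 mm in diameter, 50 mm tall; origin at the middle of its underside.
- lab_timer: Bystander: small white timer, 28 x 62 x 59 mm; origin at the middle of its underside.
- tape_roll: Bystander: roll of label tape lying flat, 70 mm across, 25 mm tall; origin at the middle of its underside.
Things that resemble listed ones, but are neither listed nor needed, are in the scene too. Of the things that look like the casting_stand, the larger one is meant.

How it is judged:
On the way, in this order (a step that is already met when the one before it is completed fails the run):
1. the arm is up past its hold-open point, near its stop (over 1.4 rad), with the cassette still in its nest (value of joint clamp_arm above 1.4 rad and z of cassette_mid in the frame of casting_stand below 0.072 m and distance of cassette_mid from where it was at the start of the episode below 0.012 m), for 0.2 s.
2. the cassette is lifted out of the nest (more than 30 mm up) while the arm stays open (value of joint clamp_arm above 1.4 rad and z of cassette_mid in the frame of casting_stand above 0.094 m), for 0.1 s.
At the end, for the whole second after the job is handed in: The cassette stands upright (within 0.08 rad) on the tray's floor, its feet inside the rim (its centre within 65 mm of the tray's centre along x, 75 mm along y, and 43 to 51 mm above the floor), released and at rest, and the clamp arm stands open by itself at more than 1.4 rad (x of cassette_mid in the frame of tray_in between -0.065 and 0.065 m and y of cassette_mid in the frame of tray_in between -0.075 and 0.075 m and z of cassette_mid in the frame of tray_in between 0.043 and 0.051 m and angle between cassette_mid's own z axis and vertical below 0.08 rad and value of joint clamp_arm above 1.4 rad and velocity of joint clamp_arm between -0.1 and 0.1 rad/s and linear speed of cassette below 0.02 m/s); the robot touches nothing.
It fails at once if the cassette is dropped: it falls faster than 0.7 m/s (25 mm of fall) with no finger on it (linear speed of cassette above 0.7 m/s and contact force between the fingers and cassette below 0.05 N).
It fails at once if the cassette is tipped over (more than 0.8 rad) (angle between cassette_mid's own z axis and vertical above 0.8 rad).
It fails at once if a bystander is knocked away (more than 30 mm) (distance of any of media_bottle, sample_jar, lab_timer, tape_roll from where it was at the start of the episode above 0.03 m).
It also fails if it takes over 56 s, if anything falls off the work surface, if the arm or the gripper's body presses on something with over 40 N, if the wrist force passes 120 N, or if a joint passes its speed limit or range.

## Working session

There is one attempt and no reset: what is moved stays moved. The work goes in short steps, Python scripts to look and compute and a shell command to move; the robot and the scene stay as the last step left them, time stands still between calls to the robot, and variables do not carry over. Pictures are saved under pics/ and viewed, at most 10 in all, crops included, and the job is handed in when it is done.

```bash
mkdir -p pics; cat > h.py <<'E'
import numpy as np,cv2
from plant import bot
from scipy.spatial.transform import Rotation as R
def shot(n,f):
    c=bot.camera(n); cv2.imwrite(f'pics/{f}.png',c['color'][:,:,::-1]); np.savez(f'pics/{f}.npz',**{k:np.array(v) for k,v in c.items()}); return c
def ray(c,u,v,z):
    K=c['K'];T=c['world_to_cam'];Rm=T[:3,:3];o=-Rm.T@T[:3,3];d=Rm.T@np.linalg.solve(K,[u,v,1]);return o+d*(z-o[2])/d[2]
def proj(c,p):
    T=c['world_to_cam'];q=c['K']@(T[:3,:3]@np.asarray(p)+T[:3,3]);return q[:2]/q[2]
def tool(d): # world shift -> tool mm
    s=bot.sense();return R.from_rotvec(s['eef_rot']).inv().apply(d)*1000
E
python3 - <<'E'
from h import *
shot('top','t0');shot('side','s0');s=bot.sense();print(s['time_s'],s['position'],R.from_rotvec(s['eef_rot']).as_matrix().round(3))
for n in 't0','s0':
    c=np.load(f'pics/{n}.npz');T=c['world_to_cam'];print(-T[:3,:3].T@T[:3,3])
E
```

```text
0.1 [0.21038003 0.50788158 0.23070868] [[-0.924  0.383 -0.001]
 [ 0.383  0.924 -0.001]
 [ 0.    -0.001 -1.   ]]
[0.48379411 0.05588584 0.94685279]
[ 0.9585276 -0.2728841  0.9834448]
```

View pics/t0.png

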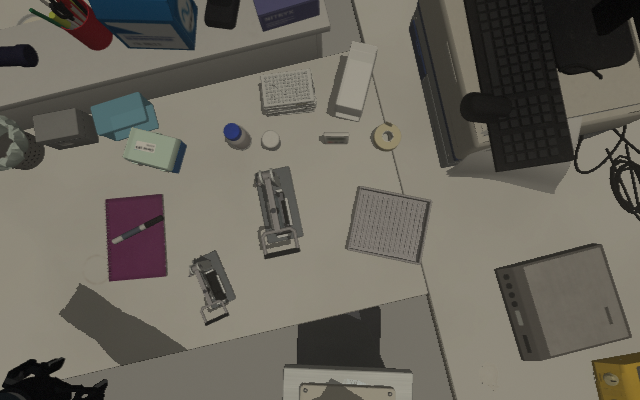

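View pics/s0.png

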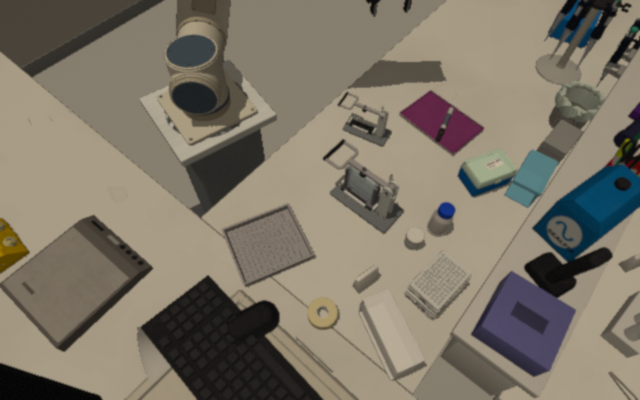

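Stand candidates in the top view are the larger one at (277,212) and a small look-alike at (212,288). I choose the larger. The tray is at (388,225); the tube rack at (287,90) isn't it. I'll check this in one close crop of both views.

```bash
python3 - <<'E'
import cv2,numpy as np
a=cv2.imread('pics/t0.png')[155:270,235:345];b=cv2.imread('pics/s0.png')[130:235,315:415]
a=cv2.resize(a,None,fx=4.5,fy=4.5,interpolation=cv2.INTER_CUBIC)[:,:400] if 0 else cv2.resize(a,(440,460),interpolation=cv2.INTER_CUBIC)
b=cv2.resize(b,(360,378),interpolation=cv2.INTER_CUBIC)
o=np.zeros((460,800,3),np.uint8);o[:,:440]=a;o[:378,440:]=b;cv2.imwrite('pics/c0.png',np.clip(o*1.5,0,255).astype(np.uint8))
E
```

```text
(no output)
```

View pics/c0.png

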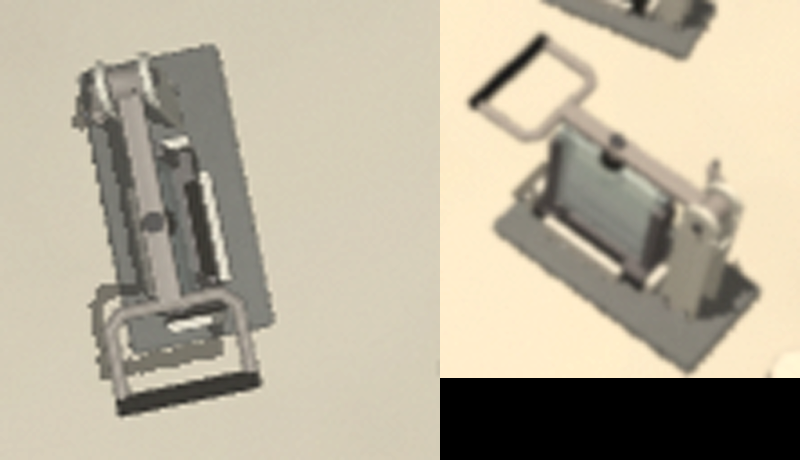

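```bash
python3 - <<'E'
from h import *
from scipy.optimize import least_squares
t=dict(np.load('pics/t0.npz'));s=dict(np.load('pics/s0.npz'))
obs=[(t,(289.5,166.2),(46,116,13)),(t,(303,236.3),(46,-68,13)),(t,(268,241.8),(-46,-68,13)),(t,(282.3,253.5),(0,-95,128)),
(s,(384.4,233.3),(46,116,13)),(s,(403.9,210.6),(-46,116,13)),(s,(329.7,193.3),(46,-68,13)),(s,(334.4,149.6),(0,-95,128))]
def W(p,q): c,n=np.cos(p[2]),np.sin(p[2]);return np.array([p[0]+c*q[0]-n*q[1],p[1]+n*q[0]+c*q[1],q[2]])
f=lambda p:np.concatenate([proj(c,W(p,np.array(q)/1e3))-uv for c,uv,q in obs])
g=ray(t,277,212,.013)
print(ray(t,277,312,0)-ray(t,277,212,0))
best=min((least_squares(f,[g[0],g[1],y]) for y in np.arange(-3,3.1,1)),key=lambda r:r.cost);p=best.x
print('stand',p,best.fun.round(1))
for n,q in dict(handle=(0,-95,128),mid=(0,0,64),hinge=(0,80,128)).items(): print(n,W(p,np.array(q)/1e3).round(4))
cs=[ray(t,*u,.021) for u in((360,187),(431,200),(418,264),(346,250))]
print(np.round(cs,3),np.mean(cs,0)); print([np.linalg.norm(cs[i]-cs[i-1]) for i in range(4)])
cs=[ray(s,*u,.021) for u in((290,206),(314,247),(242,283),(223,238))];print(np.round(cs,3),np.mean(cs,0))
for n,u,z in(('bottle',(233,132),.1),('jar',(271,139),.05),('timer',(335,135),.059),('tape',(386,137),.025),('small',(212,288),.05)):print(n,ray(t,*u,z).round(3))
E
```

```text
[-0.25111604 -0.00962691  0.        ]
stand [ 0.53178454  0.1775369  -1.34454532] [ 0.2 -1.4  0.5 -0.4 -0.3  1.2 -0.4 -1.1 -0.9  0.   1.  -0.6 -1.  -1.3
 -0.2  0.2]
handle [0.4392 0.1562 0.128 ]
mid [0.5318 0.1775 0.064 ]
hinge [0.6097 0.1955 0.128 ]
[[ 0.602 -0.02   0.021]
 [ 0.574 -0.196  0.021]
 [ 0.416 -0.166  0.021]
 [ 0.444  0.011  0.021]] [ 0.50903712 -0.09303116  0.021     ]
[np.float64(0.16062268880187255), np.float64(0.17821976214034704), np.float64(0.1611476190535727), np.float64(0.17896709136719618)]
[[ 0.458  0.006  0.021]
 [ 0.589 -0.009  0.021]
 [ 0.569 -0.2    0.021]
 [ 0.44  -0.18   0.021]] [ 0.51380438 -0.09589509  0.021     ]
bottle [0.714 0.285 0.1  ]
jar [0.712 0.203 0.05 ]
timer [0.723 0.046 0.059]
tape [ 0.729 -0.082  0.025]
small [0.345 0.331 0.05 ]
```

The picture confirms it. The larger stand is clamped on the cassette, with the handle bar at about (282,253) in the top view, the hinge post at about (265,175), and the small stand clearly separate. Next I go above the handle, with the jaws across the bar.

```bash
python3 -m jog '[{"travel":[-35,-24,0],"twist":0.1,"jaw":0.35},{"travel":[-346,-238,0],"twist":0.953,"jaw":0.35},{"travel":[-346,-238,0],"twist":0.953,"jaw":0.35},{"travel":[-346,-238,0],"twist":0.953,"jaw":0.35},{"travel":[-346,-238,0],"twist":0.953,"jaw":0.35},{"travel":[-346,-238,0],"twist":0.953,"jaw":0.35},{"travel":[-346,-238,0],"twist":0.953,"jaw":0.35},{"travel":[-346,-238,0],"twist":0.953,"jaw":0.35},{"travel":[-346,-238,0],"twist":0.953,"jaw":0.35},{"travel":[-346,-238,0],"twist":0.953,"jaw":0.35},{"travel":[-346,-238,0],"twist":0.953,"jaw":0.35},{"travel":[-346,-238,0],"twist":0.953,"jaw":0.35}]'
python3 - <<'E'
from h import *
c=shot('wrist','w1');s=bot.sense();print(s['position'],R.from_rotvec(s['eef_rot']).as_matrix().round(3),s['gripper_width'],s['joints'])
T=c['world_to_cam'];print(-T[:3,:3].T@T[:3,3]);print(proj(c,(.4392,.1562,.128)),proj(c,(.6097,.1955,.128)))
E
```

```text
time_s: 1.1
position: [0.44, 0.1537, 0.2308]
eef_rot: [-1.963, -2.452, 0.001]
wrist_force: [-0.3, 0.7, -0.6]
gripper_width: 0.0299
gripper_force: 0.0
[0.43918433 0.15505928 0.23088331] [[-0.221  0.975 -0.001]
 [ 0.975  0.221  0.   ]
 [ 0.    -0.001 -1.   ]] 0.02979997488690742 [ 1.58736934e-01  1.15617631e-01 -1.62052207e-01  1.29419354e+00
  2.96788322e-04  1.50714347e+00]
[0.4238729  0.23288351 0.37339767]
[319.94789305 192.74043126] [562.2758151  191.31464535]
```

View pics/w1.png

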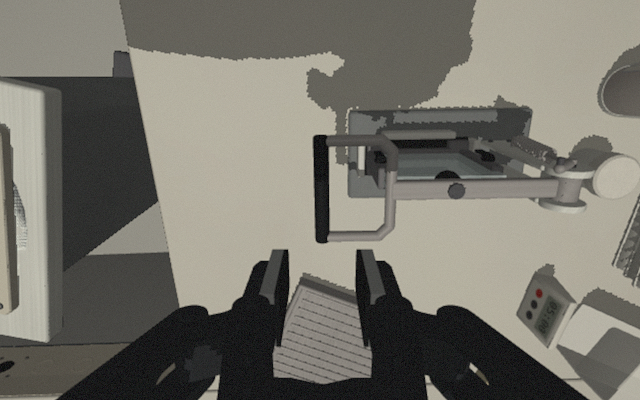

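The wrist view shows the bar at column 321, rows 137–242, centred between the fingers (columns 288 and 357). The cross-rod is at about column 390. My fit predicted (320,193), so it agrees. I go down and pinch.

```bash
python3 -m jog '[{"travel":[0,1,40],"twist":0,"jaw":0.35},{"travel":[0,1,80],"twist":0,"jaw":0.35},{"travel":[0,1,112],"twist":0,"jaw":0.35},{"travel":[0,1,118],"twist":0,"jaw":0.35},{"travel":[0,1,118],"twist":0,"jaw":0.35},{"travel":[0,1,118],"twist":0,"jaw":0},{"travel":[0,1,118],"twist":0,"jaw":0},{"travel":[0,1,118],"twist":0,"jaw":0},{"travel":[0,1,118],"twist":0,"jaw":0},{"travel":[0,1,118],"twist":0,"jaw":0}]'
```

```text
time_s: 1.98
position: [0.4389, 0.1565, 0.1151]
eef_rot: [-1.956, -2.457, -0.0]
wrist_force: [-7.9, 0.5, 3.4]
gripper_width: 0.0083
gripper_force: 58.5
```

```bash
python3 - <<'E'
import numpy as np
for th in np.arange(0,1.71,.1): print(round(th,2),(175*(1-np.cos(th))).round(),(-175*np.sin(th)).round(), end=' | ')
E
```

```text
0.0 0.0 -0.0 | 0.1 1.0 -17.0 | 0.2 3.0 -35.0 | 0.3 8.0 -52.0 | 0.4 14.0 -68.0 | 0.5 21.0 -84.0 | 0.6 31.0 -99.0 | 0.7 41.0 -113.0 | 0.8 53.0 -126.0 | 0.9 66.0 -137.0 | 1.0 80.0 -147.0 | 1.1 96.0 -156.0 | 1.2 112.0 -163.0 | 1.3 128.0 -169.0 | 1.4 145.0 -172.0 | 1.5 163.0 -175.0 | 1.6 180.0 -175.0 | 1.7 198.0 -174.0 |
```

```bash
python3 -m jog '[{"travel":[0,1,-17],"twist":0,"jaw":0},{"travel":[0,3,-35],"twist":0,"jaw":0},{"travel":[0,8,-52],"twist":0,"jaw":0},{"travel":[0,14,-68],"twist":0,"jaw":0},{"travel":[0,21,-84],"twist":0,"jaw":0},{"travel":[0,21,-84],"twist":0,"jaw":0}]'
```

```text
time_s: 2.48
position: [0.4601, 0.1616, 0.2018]
eef_rot: [1.956, 2.458, 0.004]
wrist_force: [-13.6, 0.8, 5.4]
gripper_width: 0.0084
gripper_force: 59.1
```

```bash
python3 -m jog '[{"travel":[0,9,-15],"twist":0,"jaw":0},{"travel":[0,19,-29],"twist":0,"jaw":0},{"travel":[0,31,-42],"twist":0,"jaw":0},{"travel":[0,44,-53],"twist":0,"jaw":0},{"travel":[0,58,-63],"twist":0,"jaw":0},{"travel":[0,74,-72],"twist":0,"jaw":0},{"travel":[0,90,-79],"twist":0,"jaw":0},{"travel":[0,106,-85],"twist":0,"jaw":0},{"travel":[0,123,-88],"twist":0,"jaw":0},{"travel":[0,141,-91],"twist":0,"jaw":0},{"travel":[0,158,-91],"twist":0,"jaw":0},{"travel":[0,158,-91],"twist":0,"jaw":0}]'
```

```text
time_s: 3.48
position: [0.6175, 0.1978, 0.291]
eef_rot: [1.954, 2.456, 0.009]
wrist_force: [3.1, 6.7, 4.3]
gripper_width: 0.0085
gripper_force: 64.3
```

```bash
python3 -m jog '[{"travel":[0,0,0],"twist":0,"jaw":0.8},{"travel":[0,0,0],"twist":0,"jaw":0.8},{"travel":[0,4,0],"twist":0,"jaw":0.8},{"travel":[0,8,0],"twist":0,"jaw":0.8},{"travel":[0,8,-15],"twist":0,"jaw":0.8},{"travel":[0,8,-35],"twist":0,"jaw":0.8},{"travel":[0,8,-60],"twist":0,"jaw":0.8},{"travel":[0,-20,-60],"twist":0,"jaw":0.8},{"travel":[0,-60,-60],"twist":0,"jaw":0.8},{"travel":[0,-100,-60],"twist":0,"jaw":0.8},{"travel":[0,-130,-60],"twist":0,"jaw":0.8},{"travel":[0,-130,-60],"twist":0,"jaw":0.8}]'
python3 - <<'E'
from h import *
shot('side','s2');c=shot('top','t2')
a=cv2.imread('pics/s2.png')[110:260,300:440];cv2.imwrite('pics/c2.png',np.clip(cv2.resize(a,(560,600),interpolation=cv2.INTER_CUBIC)*1.4,0,255).astype(np.uint8))
s=bot.sense();print(s['position'],s['joints'])
E
```

```text
time_s: 4.48
position: [0.4827, 0.1661, 0.3506]
eef_rot: [1.957, 2.456, 0.001]
wrist_force: [1.1, -1.4, -0.0]
gripper_width: 0.0684
gripper_force: 0.0
[0.48682331 0.16668166 0.34980964] [ 1.66803795e-01  1.89237904e-01  2.27325104e-01  1.60665048e+00
 -2.02698468e-04  1.51280508e+00]
```

View pics/c2.png

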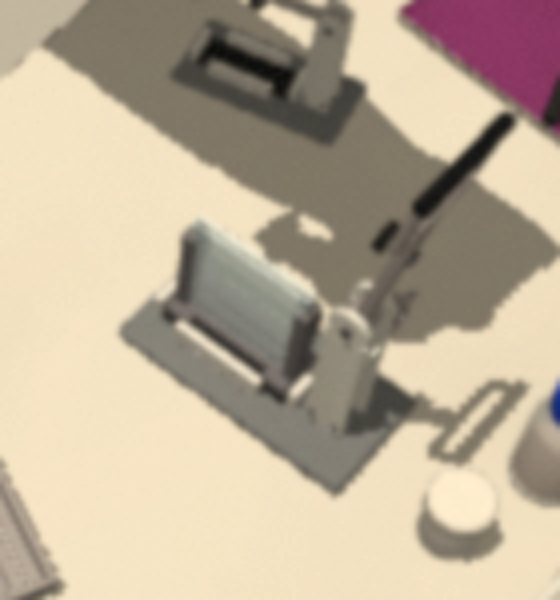

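The arm stands open by itself, and the cassette is still in the nest. I turn the jaws across the glass, with the camera side away from the post.

```bash
python3 -m jog '[{"travel":[0,0,0],"twist":-0.12,"jaw":0.6},{"travel":[0,5,0],"twist":-0.24,"jaw":0.6},{"travel":[0,10,0],"twist":-0.36,"jaw":0.6},{"travel":[0,20,0],"twist":-0.48,"jaw":0.6},{"travel":[0,30,0],"twist":-0.6,"jaw":0.6},{"travel":[0,38,0],"twist":-0.72,"jaw":0.6},{"travel":[0,38,0],"twist":-0.84,"jaw":0.6},{"travel":[0,38,0],"twist":-0.96,"jaw":0.6},{"travel":[0,38,0],"twist":-1.08,"jaw":0.6},{"travel":[0,38,0],"twist":-1.2,"jaw":0.6},{"travel":[0,38,0],"twist":-1.32,"jaw":0.6},{"travel":[0,38,0],"twist":-1.44,"jaw":0.6}]'
python3 -m jog '[{"travel":[0,0,40],"twist":-0.12,"jaw":0.6},{"travel":[0,0,80],"twist":-0.13,"jaw":0.6},{"travel":[0,0,120],"twist":-0.13,"jaw":0.6},{"travel":[0,0,130],"twist":-0.13,"jaw":0.6},{"travel":[0,0,130],"twist":-0.13,"jaw":0.6}]'
python3 - <<'E'
from h import *
c=shot('wrist','w3');s=bot.sense();print(s['position'],R.from_rotvec(s['eef_rot']).as_matrix().round(3),s['joints'])
print(proj(c,(.5318,.1775,.111)))
E
```

```text
time_s: 5.58
position: [0.5261, 0.1755, 0.3477]
eef_rot: [0.157, -3.137, 0.0]
wrist_force: [-0.2, 0.2, 1.1]
gripper_width: 0.0513
gripper_force: 0.0
time_s: 6.0
position: [0.5243, 0.1752, 0.2156]
eef_rot: [0.35, -3.116, 0.001]
wrist_force: [0.1, -0.7, 0.0]
gripper_width: 0.0511
gripper_force: 0.0
[0.525424   0.17542356 0.21825964] [[-0.975 -0.222 -0.002]
 [-0.222  0.975 -0.   ]
 [ 0.002 -0.    -1.   ]] [ 1.70788166e-01  2.70529728e-01  4.95055400e-03  1.30707940e+00
 -9.92415471e-05 -5.30669088e-02]
[321.97935661 203.86329055]
```

View pics/w3.png

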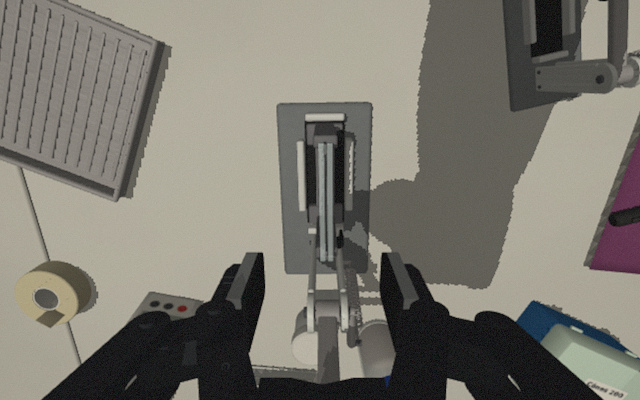

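The cassette's glass strip runs at column 326, rows 143–262, vertical in the picture. The fingers are centred on column 322, so I shift 3 mm in tool +y and go down.

```bash
python3 -m jog '[{"travel":[0,3,40],"twist":0,"jaw":0.6},{"travel":[0,3,80],"twist":0,"jaw":0.6},{"travel":[0,3,115],"twist":0,"jaw":0.6},{"travel":[0,3,140],"twist":0,"jaw":0.6},{"travel":[0,3,153],"twist":0,"jaw":0.6},{"travel":[0,3,153],"twist":0,"jaw":0.3},{"travel":[0,3,153],"twist":0,"jaw":0.2},{"travel":[0,3,153],"twist":0,"jaw":0},{"travel":[0,3,153],"twist":0,"jaw":0},{"travel":[0,3,153],"twist":0,"jaw":0},{"travel":[0,3,153],"twist":0,"jaw":0},{"travel":[0,3,153],"twist":0,"jaw":0}]'
```

```text
time_s: 7.05
position: [0.5262, 0.1786, 0.0678]
eef_rot: [-0.351, 3.117, 0.0]
wrist_force: [1.9, -1.5, 7.3]
gripper_width: 0.0092
gripper_force: 59.8
```

```bash
python3 -m jog '[{"travel":[0,0,-8],"twist":0,"jaw":0},{"travel":[0,0,-18],"twist":0,"jaw":0},{"travel":[0,0,-30],"twist":0,"jaw":0},{"travel":[0,0,-45],"twist":0,"jaw":0},{"travel":[0,0,-60],"twist":0,"jaw":0},{"travel":[0,0,-75],"twist":0,"jaw":0},{"travel":[0,0,-75],"twist":0,"jaw":0},{"travel":[0,0,-75],"twist":0,"jaw":0}]'
python3 - <<'E'
from h import *
s=bot.sense();print(s['position'],s['wrist_force'],s['torque']);c=shot('side','s4');shot('top','t4')
a=cv2.imread('pics/s4.png')[120:290,200:420];cv2.imwrite('pics/c4.png',np.clip(cv2.resize(a,(770,595),interpolation=cv2.INTER_CUBIC)*1.4,0,255).astype(np.uint8))
E
```

```text
time_s: 7.72
position: [0.5246, 0.1785, 0.1414]
eef_rot: [-0.351, 3.12, 0.0]
wrist_force: [0.0, -0.2, -2.9]
gripper_width: 0.0093
gripper_force: 58.6
[0.52458242 0.1784503  0.14140591] [ 0.02403495 -0.15085996 -2.88167144] [ 0.07205415  0.02318863 -0.02874423]
```

View pics/c4.png

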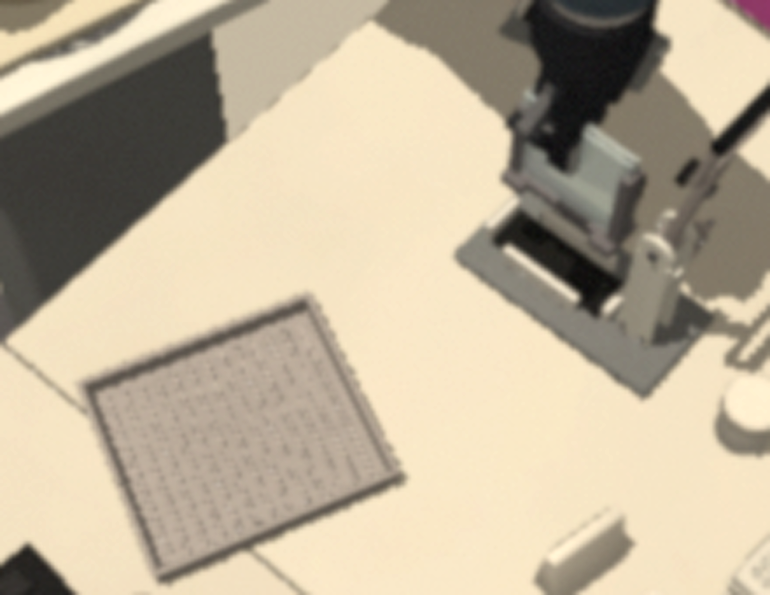

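The cassette is lifted clear and upright in the gripper, and the arm is still open. The tray corners in this crop are at about (308,298), (403,480), (162,578) and (85,385), consistent with the earlier fix. I carry the cassette across.

```bash
python3 -m jog '[{"travel":[4,-15,0],"twist":0,"jaw":0},{"travel":[12,-40,0],"twist":0,"jaw":0},{"travel":[21,-70,0],"twist":0.06,"jaw":0},{"travel":[30,-100,0],"twist":0.12,"jaw":0},{"travel":[40,-135,0],"twist":0.18,"jaw":0},{"travel":[50,-170,0],"twist":0.25,"jaw":0},{"travel":[60,-205,0],"twist":0.32,"jaw":0},{"travel":[69,-235,0],"twist":0.38,"jaw":0},{"travel":[75,-255,0],"twist":0.4,"jaw":0},{"travel":[77,-262,0],"twist":0.4,"jaw":0},{"travel":[77,-262,0],"twist":0.4,"jaw":0},{"travel":[77,-262,0],"twist":0.4,"jaw":0}]'
python3 -m jog '[{"travel":[0,0,15],"twist":0,"jaw":0},{"travel":[0,0,32],"twist":0,"jaw":0},{"travel":[0,0,50],"twist":0,"jaw":0},{"travel":[0,0,64],"twist":0,"jaw":0},{"travel":[0,0,74],"twist":0,"jaw":0},{"travel":[0,0,80],"twist":0,"jaw":0},{"travel":[0,0,80],"twist":0,"jaw":0},{"travel":[0,0,80],"twist":0,"jaw":0}]'
python3 - <<'E'
from h import *
s=bot.sense();print(s['position'],s['wrist_force'],s['torque']);shot('top','t5');shot('side','s5')
a=cv2.imread('pics/s5.png')[130:290,200:410];cv2.imwrite('pics/c5.png',np.clip(cv2.resize(a,(770,587),interpolation=cv2.INTER_CUBIC)*1.4,0,255).astype(np.uint8))
E
```

```text
time_s: 8.82
position: [0.507, -0.0938, 0.1396]
eef_rot: [-0.276, -3.128, -0.001]
wrist_force: [0.5, 0.7, -2.3]
gripper_width: 0.0093
gripper_force: 58.8
time_s: 9.48
position: [0.5076, -0.0937, 0.0605]
eef_rot: [0.274, 3.13, 0.0]
wrist_force: [-0.3, 0.5, -2.7]
gripper_width: 0.0094
gripper_force: 58.9
[ 0.50758208 -0.09371008  0.06050562] [-0.32385885  0.53820743 -2.65154207] [-0.06040193  0.01546211  0.01326826]
```

View pics/c5.png

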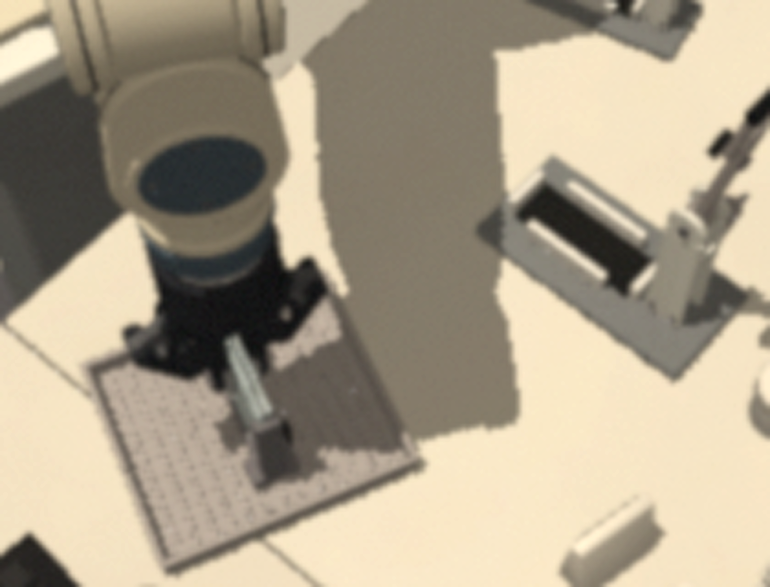

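The cassette is inside the tray, upright and about 5 mm above the floor, with its near end at about (270,465) in the crop. I lower it in small steps.

```bash
python3 -m jog '[{"travel":[0,0,2],"twist":0,"jaw":0},{"travel":[0,0,3],"twist":0,"jaw":0},{"travel":[0,0,4],"twist":0,"jaw":0},{"travel":[0,0,4],"twist":0,"jaw":0}]'; python3 -m jog '[{"travel":[0,0,1],"twist":0,"jaw":0},{"travel":[0,0,1],"twist":0,"jaw":0}]';
```

```text
time_s: 9.92
position: [0.5073, -0.0943, 0.0562]
eef_rot: [0.276, 3.129, -0.0]
wrist_force: [-1.1, -0.5, -2.7]
gripper_width: 0.009
gripper_force: 58.9
time_s: 10.08
position: [0.5074, -0.0943, 0.0559]
eef_rot: [0.276, 3.129, -0.0]
wrist_force: [-3.1, 0.0, 4.8]
gripper_width: 0.0095
gripper_force: 60.0
```

It touched down: the vertical force went from -2.7 to +4.8 N. I release and go up.

```bash
python3 -m jog '[{"travel":[0,0,0],"twist":0,"jaw":0.1},{"travel":[0,0,0],"twist":0,"jaw":0.25},{"travel":[0,0,0],"twist":0,"jaw":0.5},{"travel":[0,0,0],"twist":0,"jaw":0.6},{"travel":[0,0,0],"twist":0,"jaw":0.6},{"travel":[0,0,-20],"twist":0,"jaw":0.6},{"travel":[0,0,-50],"twist":0,"jaw":0.6},{"travel":[0,0,-85],"twist":0,"jaw":0.6},{"travel":[0,0,-120],"twist":0,"jaw":0.6},{"travel":[0,0,-160],"twist":0,"jaw":0.6},{"travel":[60,0,-180],"twist":0,"jaw":0.6},{"travel":[60,0,-180],"twist":0,"jaw":0.6}]'
python3 -m jog '[{"travel":[30,0,0],"twist":0,"jaw":0.6},{"travel":[50,0,0],"twist":0,"jaw":0.6},{"travel":[50,0,0],"twist":0,"jaw":0.6}]'
python3 - <<'E'
from h import *
shot('side','s6');t=shot('top','t6')
a=cv2.imread('pics/s6.png')[120:290,200:420];cv2.imwrite('pics/c6.png',np.clip(cv2.resize(a,(770,595),interpolation=cv2.INTER_CUBIC)*1.4,0,255).astype(np.uint8))
E
```

```text
time_s: 11.08
position: [0.4478, -0.0837, 0.238]
eef_rot: [0.275, 3.126, -0.002]
wrist_force: [0.4, 0.8, -1.0]
gripper_width: 0.0514
gripper_force: 0.0
time_s: 11.33
position: [0.3961, -0.074, 0.2359]
eef_rot: [0.276, 3.129, -0.0]
wrist_force: [0.9, 0.4, 1.2]
gripper_width: 0.0515
gripper_force: 0.0
```

View pics/c6.png

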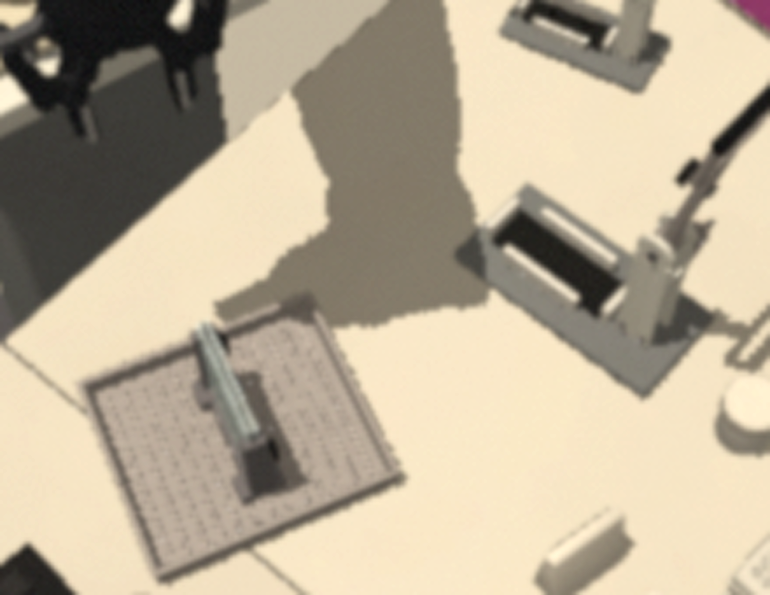

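The cassette stands upright in the tray, from (207,340) to (265,490) in the crop. The arm is open at about (720,140), and the gripper is clear.

```bash
python3 -c "
from plant import bot
print(bot.job_done())"
```

```text
the job is handed in; nothing more can be done
None
```

I swung the clamp arm open, where it holds by itself, and set the cassette down gently on its feet in the draining tray. I handed the job in at about 11.5 s; no verdict came back, but the last picture shows the cassette upright, the arm open and the gripper clear.

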